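# Unlock the bench tester and hold its sprung cover at the set angle

### The arm

A 6-joint arm with a two-finger parallel gripper is mounted at the origin on the work surface; the furniture and walls round the work are solid. World frame = base frame: x ahead of the robot, y to its left, z up, the work surface at z = 0. Lengths are in m, angles in rad, forces in N, time in s.
With the tool pointing down it reaches from about 0.375 to 0.975 m from the base axis. Payload 3.8 kg.
Tool frame: the origin (TCP) lies between the finger pads, 19 mm behind the fingertips; this is the grasp point; z points along the fingers, y is the line along which they close (so a half turn about z gives the same grasp; the last joint's range is limited). The gripper opens to 85 mm and grips with 20 to 120 N. Pads are 22 mm wide; open, the fingers measure 114 mm over their backs; the gripper's body (76 mm by 85 mm) begins 54 mm behind the grasp point. The pads swing forward as they close: fully open they stand 13 mm farther back than shut.
Start: joints at [-1.182, 0.264, 1.604, -0, 1.274, -0.037], TCP at [0.279, -0.615, 0.25] pointing down, gripper open.
Joint ranges: [-2.63, 2.63], [-0.94, 2.18], [0.31, 2.57], [-1.31, 4.45], [0, 2.66], [-2.55, 2.55]. Speed limits (rad/s): [2.57, 2.57, 3.14, 3.14, 3.14, 3.14].

### API

Orientations are given as a rotation vector (axis times angle).
In Python, from workcell import bot, cams gives the robot as it stands.
- The arm moves only by the tool play_rows, never from a script. Its argument "rows" is a list of rows, each a list of 2 entries, a list of its own where there are three numbers: the shift along the tool's x, y, z scaled (see below), then the turn, a rotation vector about the tool's x, y, z scaled (see below). A call has 1 to 20 rows; each row is the pose to reach, as a shift and turn from the pose commanded when the call began, along the tool's axes at that moment; what a row does not reach only later rows make up. The controller multiplies each number of a shift by 250 mm and each number of a turn by 45 degrees. A row lasts 1/12 s, in which the tool goes at most 41.7 mm and 7.16 degrees, less where a joint would pass 70% of its speed; a pose out of reach is approached as far as the arm can. A call with a number of a shift or a turn outside -1 to 1 is refused whole. A call with a gripper value outside its range is refused whole. "claw" is the opening, from -1 (shut) to 1 (fully open), set as the call begins (left out, the last holds). The fingers move at their own pace and stop on an object; "newtons" is the grip in N (left out, the last holds). Time passes only in rows, so rows that repeat a pose let the fingers close. It gives the time, the measured TCP pose, the force, the opening and the grip force at its end, in the units of the state.
- bot.read_state(): the state, without advancing time (a new reading comes with each control period).
- cams.read_camera(name): name is "scene" or "top"; returns a dict with "image" (400x640x3 uint8, red, green, blue), "K" (3x3 intrinsics, pixels), "T" (4x4, takes a point from camera to world coordinates). Camera axes: x right, y down, z forward; pixel columns grow to the right and rows downward; lengths in m; the calibration is good to about 2 mm. A picture is of the moment at which its call begins. There is no depth.
- bot.finish_job(): hands the job in; it is judged then, once.
The state is a dict: "time": time; "q": joint angles; "joint_vel": joint speeds; "joint_torque": joint torques, N m; "tool_pos": TCP position; "tcp_rot": TCP orientation; "wrist_force": force on the tool from outside, world axes, zero at the start; "torque": the same for the moment, N m; "width": opening from 0.0 (shut) to 1.0 (fully open); "grip_force": force on a finger pad.
Only numpy, scipy, OpenCV 4.12 (cv2) and the standard library are available. Lean on these libraries where they do the work, as an engineer would, in place of code of your own. Each camera call takes 0.05 s, during which the arm holds its last target. There are 200 camera calls.

### The job

Unlock the bench tester, its cover still shut, by pressing the three buttons of the key box fully down one at a time: green first, then yellow, then red. Then lift the tester's blue spring-loaded cover (the black bar is its handle) until the white stripe on the cover's edge lines up with the red pointer on the scale, and finish still holding the cover there, because its spring would shut it. Leave the red pointer as it is set, and do not disturb the camera, tape, pen and adapter lying around.

Things in the scene. Friction and masses are not known exactly. Their poses are not given: they have to be found in the camera images.
- tester: Bench tester: grey open box fixed to the bench, 124 (x) x 150 (y) x 72 mm high, origin at the centre of its underside, bar side toward -x, hinge along its +x top edge (x +62, z 76 mm). A white scale arc stands up at its left (+y) side, reaching 96 mm from the middle and 115 mm around the hinge line.
- cover_hinge (a point): Middle of the cover's hinge line, 76 mm above the bench. Its axes turn with the cover: y along the hinge line toward the scale, x from the bar to the hinge, z out of the cover's top face.
- cover_bar (a point): Middle of the blue cover's black round bar: 10 mm thick, parallel to the hinge line, 158 mm from it, 94 mm free between its end arms. The cover (6 mm plate) begins 34 mm behind the bar's centre line; below the shut bar it is clear down to the bench, 76 mm. The bar may turn between fingers that stay upright. Axes as cover_hinge.
- cover (a joint): Angle of the cover (rad): 0 shut, grows as the bar rises and swings back over the hinge, limit 1.3. A spring pulls it shut: about 4 N upward at the bar starts it, about 5.5 N at 0.9 rad. It is lined up with the red pointer when it has the same value as pointer. White stripe along the left edge of the cover.
- pointer (a joint): Angle of the red pointer arm (rad) about the same hinge line as the cover, measured like the cover's: 0 level with the shut cover, set anywhere from 0.45 to 0.9. It stays by friction; leave it alone.
- pointer_tip (a point): Red ball tip of the pointer arm, 122 mm from the hinge line, 91 mm to the left of the cover's middle. Axes of the pointer arm, as for the cover: x from the tip to the hinge, y along the hinge line.
- key_box: Grey key box fixed to the bench, 70 x 180 x 38 mm high, origin at the centre of its underside; the three buttons stand on top in a row along its y axis at -55, 0 and +55 mm, in any order of colours.
- btn_green_top (a point): Middle of the top of the green round push button, 30 mm across, 56 mm above the bench when up, in a 12 mm high dark collar 46 mm across; the cap stands 6 mm above the collar and goes down flush with it.
- btn_yellow_top (a point): Middle of the top of the yellow round push button, 30 mm across, 56 mm above the bench when up, in a 12 mm high dark collar 46 mm across; the cap stands 6 mm above the collar and goes down flush with it.
- btn_red_top (a point): Middle of the top of the red round push button, 30 mm across, 56 mm above the bench when up, in a 12 mm high dark collar 46 mm across; the cap stands 6 mm above the collar and goes down flush with it.
- btn_green (a joint): Travel of the green button (m): 0 up, 0.006 fully down; springs back. Starts to move at 1.5 N, fully down at 5 N.
- btn_yellow (a joint): Travel of the yellow button (m): 0 up, 0.006 fully down; springs back. Starts to move at 1.5 N, fully down at 5 N.
- btn_red (a joint): Travel of the red button (m): 0 up, 0.006 fully down; springs back. Starts to move at 1.5 N, fully down at 5 N.
- post_0: Pale square post, 50 mm thick, over 1.1 m tall, rigid, always here, rising 30 mm to the right (-y) of this point. A fixed carton 128 mm high stands at x 0.19 to 0.43, y -0.11 to 0.10. An arm starting left of the post should fold in (TCP within 0.3 m of the base axis, 0.4 m up), swing right to 0.3 rad short of the key box (a shoulder may touch the carton), then stretch out.
- dome_camera: White dome camera, 57 mm across, 63 mm high, standing loose; origin at the centre of its underside. Leave alone.
- tape_roll: Black tape roll lying flat, 62 mm across, 19 mm high, loose. Leave alone.
- marker: Red and white marker pen, 135 mm long, 17 mm thick, lying along its y axis, loose. Leave alone.
- adapter: Black power adapter, 92 x 48 x 30 mm, loose. Leave alone.

How it is judged:
On the way, in this order (a step that is already met when the one before it is completed fails the run):
1. green button pressed down, the other two up, cover shut (value of joint btn_green above 0.004 m and value of joint each of btn_yellow, btn_red below 0.002 m and value of joint cover below 0.06 rad), for 0.1 s.
2. yellow button pressed down, the other two up, cover shut (value of joint btn_yellow above 0.004 m and value of joint each of btn_green, btn_red below 0.002 m and value of joint cover below 0.06 rad), for 0.1 s.
3. red button pressed down, the other two up, cover shut (value of joint btn_red above 0.004 m and value of joint each of btn_green, btn_yellow below 0.002 m and value of joint cover below 0.06 rad), for 0.1 s.
At the end, for the whole second after the job is handed in: The gripper holds the cover still and open, within 0.07 rad (4 degrees) of the red pointer, for a last second; fingers touch it with more than 1 N, no loose object props it, and all three buttons are up (angle between the x axis of cover_bar and the x axis of pointer_tip, either way round below 0.07 rad and value of joint cover above 0.35 rad and velocity of joint cover between -0.1 and 0.1 rad/s and contact force between cover and the fingers above 1 N and contact force between cover and dome_camera below 0.2 N and contact force between cover and tape_roll below 0.2 N and contact force between cover and marker below 0.2 N and contact force between cover and adapter below 0.2 N and value of joint each of btn_green, btn_yellow, btn_red below 0.002 m); the arm keeps its last pose, push and grip.
It fails at once if the red pointer was moved (6 mm at its tip) (distance of pointer_tip from where it was at the start of the episode above 0.006 m).
It fails at once if two buttons were down at once (value of joint each of btn_green, btn_yellow above 0.003 m or value of joint each of btn_yellow, btn_red above 0.003 m or value of joint each of btn_green, btn_red above 0.003 m).
It fails at once if the camera, tape, pen or adapter was moved (20 mm) (distance of any of dome_camera, tape_roll, marker, adapter from where it was at the start of the episode above 0.02 m).
It also fails if it takes over 58 s, if anything falls off the work surface, if the arm or the gripper's body presses on something with over 40 N, if the wrist force passes 120 N, or if a joint passes its speed limit or range.

## Working session

There is one attempt and no reset: what is moved stays moved. The work goes in short steps, Python scripts to look and compute and a tool call to move; the robot and the scene stay as the last step left them, time stands still between calls to the robot, and variables do not carry over. Pictures are saved under pics/ and viewed, at most 10 in all, crops included, and the job is handed in when it is done.

Besides the shell and the picture viewer there is one more tool, called after ">>>" as name(argument=value, ...) on one line, values as JSON. play_rows: Moves the arm, as the interface text tells. Its arguments: {"type":"object","properties":{"rows":{"type":"array","items":{"type":"array"}},"claw":{"type":"number"},"newtons":{"type":"number"}},"required":["rows"]}

```bash
mkdir -p pics; ls; python3 - <<'E'
from workcell import bot,cams
import cv2,numpy as np
s=bot.read_state();print({k:np.round(v,3) for k,v in s.items()})
for n in("scene","top"):
    c=cams.read_camera(n);cv2.imwrite(f"pics/{n}0.png",c["image"][:,:,::-1]);print(n,np.round(c["K"],1).tolist(),np.round(c["T"],3).tolist())
E
```

```text
pics
{'time': np.float64(0.0), 'q': array([-1.182,  0.265,  1.605,  0.   ,  1.274, -0.037]), 'joint_vel': array([ 0.001, -0.   , -0.   ,  0.001, -0.001, -0.   ]), 'joint_torque': array([-0.0000e+00, -5.1511e+01, -3.6731e+01, -0.0000e+00,  1.3000e-02,
       -0.0000e+00]), 'tool_pos': array([ 0.279, -0.614,  0.249]), 'tcp_rot': array([-3.068e+00, -6.630e-01,  1.000e-03]), 'wrist_force': array([-0.213,  0.387,  0.537]), 'torque': array([-0.011, -0.04 ,  0.026]), 'grip_force': np.float64(0.0), 'width': np.float64(1.002)}
scene [[381.8, 0.0, 324.1], [0.0, 381.8, 195.5], [0.0, 0.0, 1.0]] [[0.494, -0.387, 0.779, -0.235], [-0.869, -0.237, 0.434, -0.505], [0.016, -0.891, -0.453, 0.494], [0.0, 0.0, 0.0, 1.0]]
top [[407.5, 0.0, 320.3], [0.0, 407.5, 200.8], [0.0, 0.0, 1.0]] [[-0.021, -0.984, 0.177, 0.298], [-1.0, 0.019, -0.01, -0.109], [0.007, -0.177, -0.984, 1.268], [0.0, 0.0, 0.0, 1.0]]
```

View pics/scene0.png

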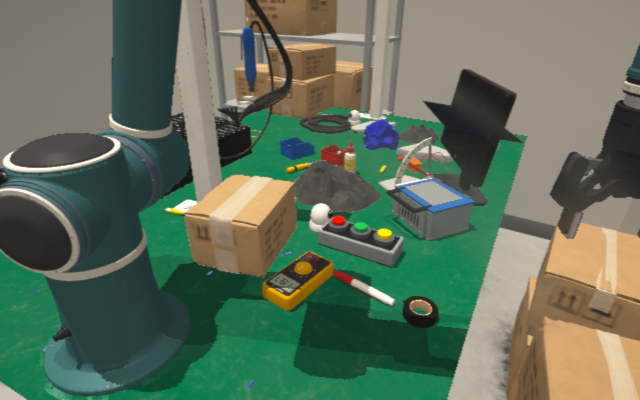

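View pics/top0.png

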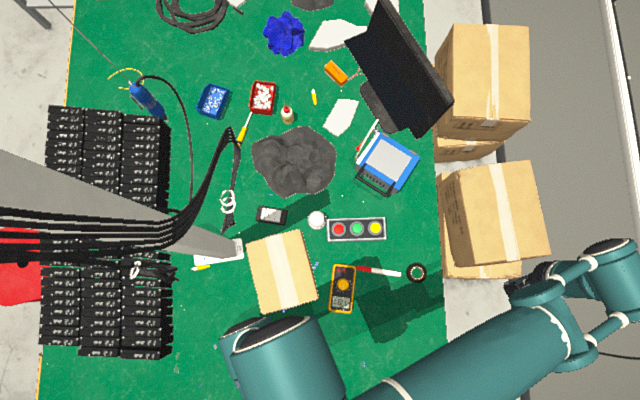

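The scene picture shows red, green and yellow buttons at about (338,221), (361,228) and (384,234). The tester is at (430,200) with its scale at (415,165). In the top picture the buttons are at (339,229), (357,229) and (376,228), and the tester bar is near (375,186). The arm is to the right of the post.

```bash
cat > h.py <<'E'
import numpy as np,cv2
from workcell import bot,cams
def ray(c,p):
    d=c["T"][:3,:3]@np.linalg.inv(c["K"])@[p[0],p[1],1];return c["T"][:3,3],d/np.linalg.norm(d)
def onz(c,p,z):
    o,d=ray(c,p);return o+d*(z-o[2])/d[2]
def tri(rs):
    A=sum(np.eye(3)-np.outer(d,d) for o,d in rs);b=sum((np.eye(3)-np.outer(d,d))@o for o,d in rs)
    x=np.linalg.solve(A,b);return x,[np.linalg.norm((np.eye(3)-np.outer(d,d))@(x-o)) for o,d in rs]
def proj(c,x):
    p=c["K"]@(c["T"][:3,:3].T@(np.asarray(x)-c["T"][:3,3]));return p[:2]/p[2]
E
python3 - <<'E'
from h import *
T=cams.read_camera("top");S=cams.read_camera("scene")
def blob(c,lo,hi,box):
    x0,y0,x1,y1=box;h=cv2.cvtColor(c["image"],cv2.COLOR_RGB2HSV)[y0:y1,x0:x1]
    m=cv2.inRange(h,lo,hi)
    n,l,s,ce=cv2.connectedComponentsWithStats(m);i=1+np.argmax(s[1:,4]);return ce[i]+[x0,y0],s[i,4]
for nm,lo,hi,hb in(("red",(0,150,80),(8,255,255),0),("green",(55,100,100),(85,255,255),0),("yellow",(22,120,100),(35,255,255),0)):
    a=blob(T,lo,hi,(330,219,386,240) if nm!="green" else (350,221,365,237));b=blob(S,lo,hi,(325,212,400,245) if nm!="green" else (352,220,370,236))
    print(nm,a,b,onz(T,a[0],.055).round(4),onz(S,b[0],.055).round(4),tri([ray(T,a[0]),ray(S,b[0])]))
print("boxes",[onz(T,p,.25).round(3) for p in((440,165),(550,255),(435,25),(530,125))])
a=cv2.resize(T["image"][115:200,335:430],None,fx=6,fy=6,interpolation=cv2.INTER_CUBIC)
b=cv2.resize(S["image"][130:245,375:485],None,fx=5,fy=5,interpolation=cv2.INTER_CUBIC)
cv2.imwrite("pics/a.png",a[:,:,::-1]);cv2.imwrite("pics/b.png",b[:,:,::-1])
E
```

```text
red (array([338.27631579, 228.57894737]), np.int32(76)) (array([337.98214286, 220.36607143]), np.int32(112)) [ 0.4301 -0.173   0.055 ] [ 0.4282 -0.1722  0.055 ] (array([ 0.42971327, -0.17233669,  0.05438168]), [np.float64(0.0008237168586051527), np.float64(0.0008237168586051977)])
green (array([356.61538462, 227.87179487]), np.int32(78)) (array([360.6       , 224.85714286]), np.int32(175)) [ 0.4311 -0.2279  0.055 ] [ 0.437  -0.2241  0.055 ] (array([ 0.43045305, -0.22717774,  0.0594058 ]), [np.float64(0.0003404928889344332), np.float64(0.000340492888934382)])
yellow (array([374.95294118, 227.42352941]), np.int32(85)) (array([383.85925926, 233.73333333]), np.int32(135)) [ 0.4314 -0.2828  0.055 ] [ 0.4296 -0.2819  0.055 ] (array([ 0.43108838, -0.2822165 ,  0.05434506]), [np.float64(0.0007819738908680256), np.float64(0.0007819738908679996)])
boxes [array([ 0.568, -0.43 ,  0.25 ]), array([ 0.332, -0.687,  0.25 ]), array([ 0.967, -0.445,  0.25 ]), array([ 0.673, -0.676,  0.25 ])]
```

View pics/a.png

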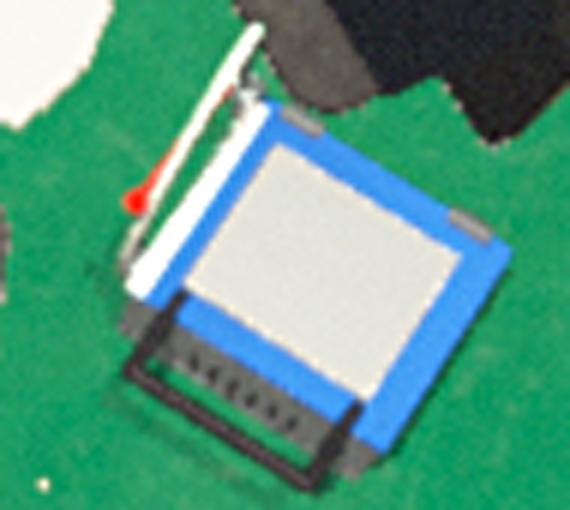

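View pics/b.png

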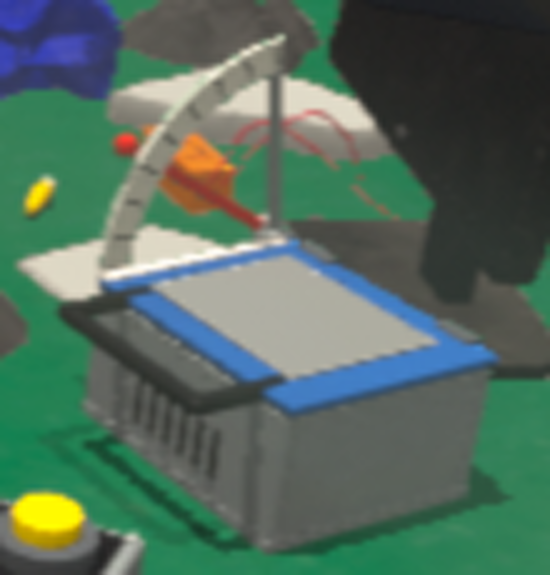

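The top crop shows the bar ends at crop (128,370) and (315,488), the cover corners at (265,100), (512,250), (378,455) and (130,290), and the red ball at (136,201). The scene crop shows the ball at (125,143). The white stripe and scale are on the left.

```bash
python3 - <<'E'
from h import *
T=cams.read_camera("top");S=cams.read_camera("scene")
f=lambda p:(np.array(p)+.5)/6-.5+[335,115]
g=lambda p:(np.array(p)+.5)/5-.5+[375,130]
b0,b1=[onz(T,f(p),.076) for p in((130,370),(314,486))]
cl,cr,br,bl=[onz(T,f(p),.079) for p in((265,100),(512,250),(378,455),(130,290))]
for v in(b0,b1,cl,cr,br,bl):print(v.round(4))
print("lens",np.linalg.norm(b0-b1),np.linalg.norm(cl-cr),np.linalg.norm(cr-br),np.linalg.norm(cl-bl))
y=(b0-b1)+(cl-cr)+(bl-br);y[2]=0;y/=np.linalg.norm(y);x=np.array([y[1],-y[0],0])
print("yaw of x axis",np.arctan2(x[1],x[0]))
bar=(b0+b1)/2;mid=(cl+cr+br+bl)/4
print("bar",bar,"mid cover",mid,"along x",(mid-bar)@x,"y",(mid-bar)@y)
print("scene chk bar ends",[proj(S,v).round(1) for v in(b0,b1)],g((80,312)),g((200,397)))
hinge=bar+.158*x
print("hinge edge x",[((v-bar)@x).round(4) for v in(cl,cr,br,bl)])
def red(c,p):
    q=np.round(p).astype(int);h=cv2.cvtColor(c["image"],cv2.COLOR_RGB2HSV);w=5
    r=h[q[1]-w:q[1]+w+1,q[0]-w:q[0]+w+1]
    m=cv2.inRange(r,(0,170,130),(8,255,255))|cv2.inRange(r,(174,170,130),(180,255,255));yy,xx=np.nonzero(m);return np.array([xx.mean()+q[0]-w,yy.mean()+q[1]-w]),len(xx)
pt,ps=f((136,201)),g((125,143));print(pt,ps,red(T,pt),red(S,ps))
for A,B in((pt,ps),(red(T,pt)[0],red(S,ps)[0])):
    X,e=tri([ray(T,A),ray(S,B)]);d=X-hinge;u,v,w=-d@x,d@y,X[2]-.076
    print("tip",X,e,"rel",u,v,w,"r",np.hypot(u,w),"ang",np.arctan2(w,u))
E
```

```text
[ 0.5845 -0.2304  0.076 ]
[ 0.5236 -0.3197  0.076 ]
[ 0.7239 -0.3041  0.079 ]
[ 0.6423 -0.4252  0.079 ]
[ 0.5381 -0.3518  0.079 ]
[ 0.6251 -0.2316  0.079 ]
lens 0.10812203161630661 0.14603216343635922 0.12748761310064 0.12256497861578745
yaw of x axis -0.6066605113534108
bar [ 0.55405854 -0.27507723  0.076     ] mid cover [ 0.632342   -0.32819646  0.079     ] along x 0.09459900072182482 y 0.0009910769945917428
scene chk bar ends [array([388.4, 191.7]), array([415.9, 211.2])] [390.6 192. ] [414.6 209. ]
hinge edge x [np.float64(0.1561), np.float64(0.1581), np.float64(0.0306), np.float64(0.0336)]
[357.25       148.08333333] [399.6 158.2] (array([357.57142857, 147.35714286]), 14) (array([399.8, 158. ]), 10)
tip [ 0.65134845 -0.22898671  0.1424245 ] [np.float64(0.000557582699766095), np.float64(0.0005575826997661219)] rel 0.10434829615435734 0.09333358327920192 0.06642449979574193 r 0.12369632607087401 ang 0.5668727097578617
tip [ 0.65322037 -0.22944808  0.14252737] [np.float64(0.0011301790023997055), np.float64(0.0011301790023996103)] rel 0.1025473636948168 0.09402177830844488 0.0665273665079965 r 0.12223686962306556 ang 0.5754943664407152
```

>>> play_rows(rows=[[[0.0,-0.78,-0.2],[0,0,-0.3]],[[0.0,-0.78,-0.2],[0,0,-0.685]],[[0.0,-0.78,-0.2],[0,0,-0.685]],[[0.0,-0.78,-0.2],[0,0,-0.685]],[[0.0,-0.78,-0.2],[0,0,-0.685]],[[0.0,-0.78,-0.2],[0,0,-0.685]],[[0.0,-0.78,-0.2],[0,0,-0.685]],[[0.0,-0.78,-0.2],[0,0,-0.685]]], claw=-1)

```text
time: 0.97
tool_pos: [0.1985, -0.4377, 0.3004]
tcp_rot: [2.783, 1.454, -0.0]
wrist_force: [1.0, -0.1, 1.1]
width: 0.004
grip_force: 0.0
```

```bash
cat > d.py <<'E'
import sys
from h import *
from scipy.spatial.transform import Rotation as R
s=bot.read_state();r=R.from_rotvec(s["tcp_rot"]);M=r.as_matrix()
print("t",s["time"],"tcp",s["tool_pos"].round(4),"F",s["wrist_force"].round(2),"w",round(float(s["width"]),3),"g",round(float(s["grip_force"]),1),"q",s["q"].round(2))
a=[float(v) for v in sys.argv[1:]]
tr=R.from_matrix(np.c_[[-np.sin(-.607),np.cos(-.607),0],[np.cos(-.607),np.sin(-.607),0],[0,0,-1]])
print("turn",((r.inv()*tr).as_rotvec()/(np.pi/4)).round(3))
for i in range(0,len(a),3):print("shift",a[i:i+3],(M.T@(np.array(a[i:i+3])-s["tool_pos"])/.25).round(3))
E
python3 d.py .4305 -.2278 .12
```

```text
t 0.9667 tcp [ 0.1985 -0.4377  0.3004] F [ 0.97 -0.13  1.06] w 0.004 g 0.0 q [-1.2  -0.14  1.94  0.    1.34 -0.59]
turn [ 0.002  0.001 -0.001]
shift [0.4305, -0.2278, 0.12] [1.22  0.282 0.721]
```

>>> play_rows(rows=[[[1.0,0.23,0.4],[0,0,0]],[[1.0,0.23,0.4],[0,0,0]],[[1.0,0.23,0.4],[0,0,0]],[[1.0,0.23,0.4],[0,0,0]],[[1.0,0.23,0.4],[0,0,0]],[[1.0,0.23,0.4],[0,0,0]],[[1.0,0.23,0.4],[0,0,0]],[[1.0,0.23,0.4],[0,0,0]],[[1.0,0.23,0.4],[0,0,0]]])

```text
time: 1.72
tool_pos: [0.389, -0.2639, 0.1983]
tcp_rot: [-2.779, -1.459, 0.003]
wrist_force: [0.1, -0.3, 0.2]
width: 0.001
grip_force: 0.0
```

```bash
python3 d.py .4305 -.2278 .09 
```

```text
t 1.7167 tcp [ 0.389  -0.2639  0.1983] F [ 0.15 -0.34  0.21] w 0.001 g 0.0 q [-0.65 -0.09  2.08 -0.    1.15 -0.04]
turn [-0.004  0.     0.004]
shift [0.4305, -0.2278, 0.09] [0.213 0.056 0.433]
```

>>> play_rows(rows=[[[0.213,0.056,0.2],[0,0,0]],[[0.213,0.056,0.3],[0,0,0]],[[0.213,0.056,0.433],[0,0,0]],[[0.213,0.056,0.433],[0,0,0]],[[0.213,0.056,0.433],[0,0,0]],[[0.213,0.056,0.433],[0,0,0]]])

```text
time: 2.22
tool_pos: [0.4305, -0.2305, 0.0929]
tcp_rot: [2.784, 1.454, 0.0]
wrist_force: [1.0, -0.6, 0.7]
width: -0.002
grip_force: 0.0
```

```bash
python3 d.py .4305 -.2278 .069; python3 - <<'E'
from h import *
S=cams.read_camera("scene");cv2.imwrite("pics/c.png",cv2.resize(S["image"][120:260,300:440],None,fx=4,fy=4)[:,:,::-1])
E
```

```text
t 2.2167 tcp [ 0.4305 -0.2305  0.0929] F [ 0.97 -0.61  0.65] w -0.002 g 0.0 q [-0.54  0.07  2.15 -0.    0.93  0.07]
turn [ 0.001  0.    -0.002]
shift [0.4305, -0.2278, 0.069] [ 0.009 -0.006  0.095]
```

View pics/c.png

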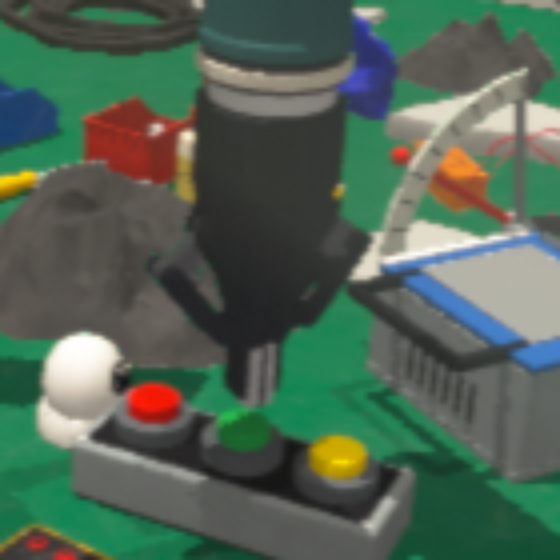

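The closed fingertips stand just above the green cap, at crop (250,400), and are clear of the camera and tester.

>>> play_rows(rows=[[[0.005,-0.003,0.06],[0,0,0]],[[0.005,-0.003,0.09],[0,0,0]],[[0.005,-0.003,0.09],[0,0,0]],[[0.005,-0.003,0.09],[0,0,0]],[[0.005,-0.003,0.09],[0,0,0]]])

```text
time: 2.68
tool_pos: [0.4327, -0.2299, 0.0727]
tcp_rot: [2.779, 1.452, 0.006]
wrist_force: [0.5, -1.5, 5.7]
width: 0.002
grip_force: 2.7
```

>>> play_rows(rows=[[[0,0,0.016],[0,0,0]],[[0,0,0.024],[0,0,0]],[[0,0,0.024],[0,0,0]],[[0,0,0.024],[0,0,0]],[[0,0,0.024],[0,0,0]]])

```text
time: 3.1
tool_pos: [0.4331, -0.2301, 0.0719]
tcp_rot: [2.779, 1.453, 0.004]
wrist_force: [-14.7, 7.6, 47.8]
width: -0.002
grip_force: 24.0
```

>>> play_rows(rows=[[[0,0,-0.08],[0,0,0]],[[0,0,-0.14],[0,0,0]],[[0,0,-0.14],[0,0,0]],[[-0.09,0.06,-0.14],[0,0,0]],[[-0.174,0.121,-0.14],[0,0,0]],[[-0.174,0.121,-0.14],[0,0,0]],[[-0.174,0.121,-0.14],[0,0,0]],[[-0.174,0.121,-0.14],[0,0,0]],[[-0.174,0.121,-0.14],[0,0,0]]])

```text
time: 3.85
tool_pos: [0.4295, -0.2795, 0.0976]
tcp_rot: [-2.782, -1.455, 0.001]
wrist_force: [-0.2, -0.1, 0.1]
width: -0.003
grip_force: 0.0
```

```bash
python3 d.py .4312 -.2825 .069
```

```text
t 3.85 tcp [ 0.4295 -0.2795  0.0976] F [-0.18 -0.12  0.08] w -0.003 g 0.0 q [-0.63  0.11  2.09  0.    0.94 -0.02]
turn [-0.002 -0.     0.   ]
shift [0.4312, -0.2825, 0.069] [-0.006  0.013  0.114]
```

>>> play_rows(rows=[[[-0.003,0.006,0.06],[0,0,0]],[[-0.003,0.006,0.1],[0,0,0]],[[-0.003,0.006,0.109],[0,0,0]],[[-0.003,0.006,0.109],[0,0,0]],[[-0.003,0.006,0.109],[0,0,0]],[[-0.003,0.006,0.109],[0,0,0]]])

```text
time: 4.35
tool_pos: [0.4316, -0.2816, 0.0726]
tcp_rot: [2.782, 1.457, 0.001]
wrist_force: [-2.9, 2.4, 12.5]
width: -0.002
grip_force: 6.5
```

>>> play_rows(rows=[[[0,0,0.004],[0,0,0]],[[0,0,0.004],[0,0,0]],[[0,0,-0.06],[0,0,0]],[[0,0,-0.13],[0,0,0]],[[0,0,-0.13],[0,0,0]],[[0.17,-0.12,-0.13],[0,0,0]],[[0.341,-0.246,-0.13],[0,0,0]],[[0.341,-0.246,-0.13],[0,0,0]],[[0.341,-0.246,-0.13],[0,0,0]],[[0.341,-0.246,-0.13],[0,0,0]],[[0.341,-0.246,-0.13],[0,0,0]],[[0.341,-0.246,-0.13],[0,0,0]]])

```text
time: 5.35
tool_pos: [0.4291, -0.1773, 0.1032]
tcp_rot: [2.784, 1.456, -0.0]
wrist_force: [-0.4, 0.3, -0.1]
width: 0.003
grip_force: 0.0
```

```bash
python3 d.py .4302 -.1765 .0704
```

```text
t 5.35 tcp [ 0.4291 -0.1773  0.1032] F [-0.42  0.26 -0.06] w 0.003 g 0.0 q [-0.45  0.01  2.18 -0.    0.95  0.16]
turn [ 0.  0. -0.]
shift [0.4302, -0.1765, 0.0704] [0.005 0.002 0.131]
```

>>> play_rows(rows=[[[0.005,0.002,0.07],[0,0,0]],[[0.005,0.002,0.12],[0,0,0]],[[0.005,0.002,0.129],[0,0,0]],[[0.005,0.002,0.129],[0,0,0]],[[0.005,0.002,0.129],[0,0,0]],[[0.005,0.002,0.129],[0,0,0]]])

```text
time: 5.85
tool_pos: [0.4315, -0.1775, 0.0727]
tcp_rot: [2.784, 1.453, 0.002]
wrist_force: [-1.3, 1.1, 8.5]
width: -0.001
grip_force: 4.2
```

>>> play_rows(rows=[[[0,0,0.004],[0,0,0]],[[0,0,0.004],[0,0,0]],[[0,0,-0.1],[0,0,0]],[[0,0,-0.25],[0,0,0]],[[0,0,-0.4],[0,0,0]],[[0,0,-0.4],[0,0,0]],[[0,0.15,-0.4],[0,0,0]],[[-0.02,0.3,-0.4],[0,0,0]],[[-0.04,0.45,-0.4],[0,0,0]],[[-0.041,0.625,-0.4],[0,0,0]],[[-0.041,0.625,-0.4],[0,0,0]],[[-0.041,0.625,-0.4],[0,0,0]],[[-0.041,0.625,-0.4],[0,0,0]],[[-0.041,0.625,-0.4],[0,0,0]]])

```text
time: 7.02
tool_pos: [0.5515, -0.2733, 0.1706]
tcp_rot: [-2.783, -1.455, 0.001]
wrist_force: [-0.5, -0.1, 0.6]
width: -0.003
grip_force: 0.0
```

>>> play_rows(rows=[[[0,0,0],[0,0,0]],[[0,0,0],[0,0,0]],[[0,0,0],[0,0,0]],[[0,0,0],[0,0,0]]], claw=-0.34, newtons=30)

```text
time: 7.35
tool_pos: [0.5524, -0.2732, 0.1718]
tcp_rot: [2.783, 1.456, 0.001]
wrist_force: [-0.3, 0.8, -0.8]
width: 0.329
grip_force: 0.0
```

```bash
python3 d.py .554 -.275 .11 .554 -.275 .078
```

```text
t 7.35 tcp [ 0.5524 -0.2732  0.1718] F [-0.33  0.79 -0.84] w 0.329 g 0.0 q [-0.5   0.21  1.82  0.    1.11  0.11]
turn [ 0.001 -0.     0.   ]
shift [0.554, -0.275, 0.11] [-0.002  0.009  0.247]
shift [0.554, -0.275, 0.078] [-0.002  0.009  0.375]
```

>>> play_rows(rows=[[[-0.002,0.009,0.1],[0,0,0]],[[-0.002,0.009,0.2],[0,0,0]],[[-0.002,0.009,0.26],[0,0,0]],[[-0.002,0.009,0.32],[0,0,0]],[[-0.002,0.009,0.375],[0,0,0]],[[-0.002,0.009,0.375],[0,0,0]],[[-0.002,0.009,0.375],[0,0,0]]])

```text
time: 7.93
tool_pos: [0.5536, -0.2748, 0.0768]
tcp_rot: [-2.782, -1.455, 0.002]
wrist_force: [-0.4, -0.1, 1.2]
width: 0.33
grip_force: 0.0
```

```bash
python3 d.py .554 -.275 .078; python3 - <<'E'
from h import *
S=cams.read_camera("scene");T=cams.read_camera("top")
a=cv2.resize(S["image"][130:245,375:485],(500,523));b=cv2.resize(T["image"][115:200,335:430],(300,268))
cv2.imwrite("pics/d.png",np.hstack([a,cv2.copyMakeBorder(b,0,255,0,0,0)])[:,:,::-1])
E
```

```text
t 7.9333 tcp [ 0.5536 -0.2748  0.0768] F [-0.37 -0.1   1.24] w 0.33 g 0.0 q [-0.5   0.32  1.88  0.    0.95  0.11]
turn [-0.002  0.     0.   ]
shift [0.554, -0.275, 0.078] [ 0.     0.002 -0.005]
```

View pics/d.png

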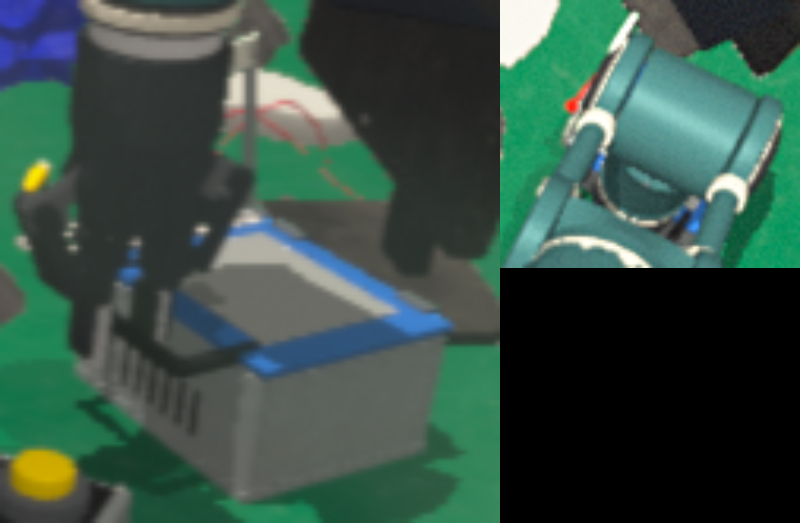

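The fingers straddle the black bar, one in front at (85,330) and one behind at (155,300), with the bar passing between them at (130,335). I'll close the gripper now.

>>> play_rows(rows=[[[0,0,0],[0,0,0]],[[0,0,0],[0,0,0]],[[0,0,0],[0,0,0]],[[0,0,0],[0,0,0]],[[0,0,0],[0,0,0]]], claw=-1, newtons=30)

```text
time: 8.45
tool_pos: [0.5534, -0.2746, 0.0788]
tcp_rot: [-2.782, -1.455, 0.001]
wrist_force: [-4.5, 4.0, 5.0]
width: 0.102
grip_force: 29.4
```

```bash
python3 d.py; python3 -c "
import numpy as np
for a in np.linspace(0,.57,9)[1:]:print(round(.158*(1-np.cos(a))/.25,3),round(-.158*np.sin(a)/.25,3))"
```

```text
t 8.45 tcp [ 0.5534 -0.2746  0.0788] F [-4.48  3.97  5.03] w 0.102 g 29.4 q [-0.5   0.31  1.88  0.    0.95  0.11]
turn [-0.003 -0.     0.   ]
0.002 -0.045
0.006 -0.09
0.014 -0.134
0.025 -0.178
0.04 -0.22
0.057 -0.262
0.077 -0.302
0.1 -0.341
```

>>> play_rows(rows=[[[0,0.002,-0.045],[0,0,0]],[[0,0.006,-0.09],[0,0,0]],[[0,0.006,-0.09],[0,0,0]],[[0,0.014,-0.134],[0,0,0]],[[0,0.025,-0.178],[0,0,0]],[[0,0.025,-0.178],[0,0,0]],[[0,0.04,-0.22],[0,0,0]],[[0,0.057,-0.262],[0,0,0]],[[0,0.057,-0.262],[0,0,0]],[[0,0.077,-0.302],[0,0,0]],[[0,0.1,-0.341],[0,0,0]],[[0,0.1,-0.341],[0,0,0]],[[0,0.1,-0.341],[0,0,0]],[[0,0.1,-0.341],[0,0,0]]])

```text
time: 9.62
tool_pos: [0.5726, -0.2879, 0.1639]
tcp_rot: [-2.779, -1.453, 0.005]
wrist_force: [-8.8, 7.1, 0.8]
width: 0.103
grip_force: 29.9
```

```bash
python3 d.py; python3 - <<'E'
from h import *
S=cams.read_camera("scene");T=cams.read_camera("top")
a=cv2.resize(S["image"][110:245,370:490],(520,585),interpolation=cv2.INTER_CUBIC);b=cv2.resize(T["image"][115:200,335:430],(280,250))
cv2.imwrite("pics/e.png",np.hstack([a,cv2.copyMakeBorder(b,0,335,0,0,0)])[:,:,::-1])
E
```

```text
t 9.6167 tcp [ 0.5726 -0.2879  0.1639] F [-8.77  7.13  0.84] w 0.103 g 29.9 q [-0.51  0.27  1.76  0.    1.12  0.1 ]
turn [-0.008  0.    -0.   ]
```

View pics/e.png

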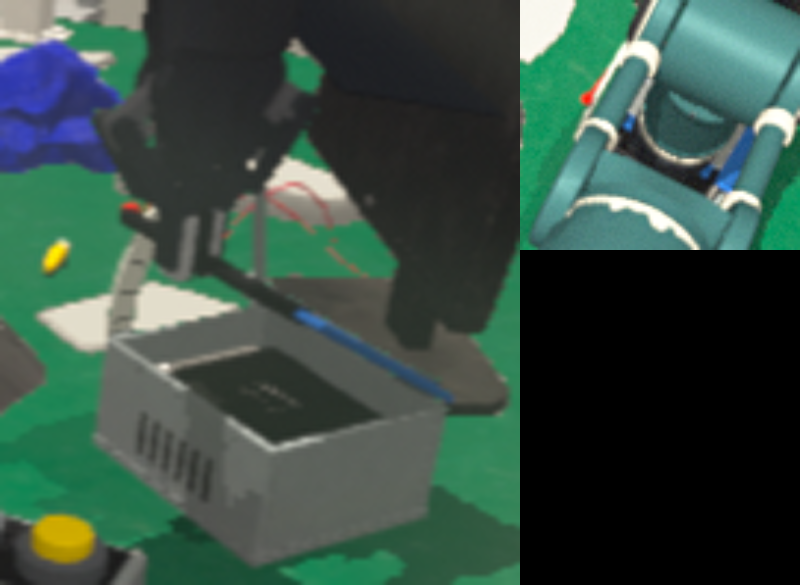

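The cover is up, seen almost edge-on in the scene view. Its bar runs from (125,215) to about (290,315), with the blue plate from (295,315) to (450,398). The red tip is still at about (130,210), so the pointer has not moved. I'll check the cover angle against projections.

```bash
python3 - <<'E'
from h import *
S=cams.read_camera("scene");T=cams.read_camera("top")
x=np.array([np.cos(-.607),np.sin(-.607),0]);y=np.array([-x[1],x[0],0]);h=np.array([.5541,-.2751,.076])+.158*x
for a in(.49,.53,.57,.61,.65):
    P=lambda u,v,w:h-u*np.cos(a)*x+v*y+[0,0,u*np.sin(a)]+w*(np.sin(a)*x+np.array([0,0,np.cos(a)]))
    print(a,"scene crop",[((proj(S,P(*q))-[370,110]+.5)*4.333).round(0).tolist() for q in((.158,.052,0),(.158,-.052,0),(.124,-.075,.003),(0,-.075,.003))],
     "top px",[proj(T,P(*q)).round(1).tolist() for q in((.124,-.075,.003),(.124,.075,.003))])
hs=cv2.cvtColor(S["image"],cv2.COLOR_RGB2HSV);m=cv2.inRange(hs[170:215,430:480],(100,110,60),(120,255,255))
ys,xs=np.nonzero(m)
for c in range(0,50,6):
    r=ys[xs==c]
    if len(r):print("col",(c+60.5)*4.333,"rows",((r.min()+60)*4.333).round(),((r.max()+61)*4.333).round())
ht=cv2.cvtColor(T["image"],cv2.COLOR_RGB2HSV);m=cv2.inRange(ht[115:200,335:430],(100,110,60),(120,255,255));ys,xs=np.nonzero(m);i=np.argsort(-ys)[:4];print(xs[i]+335,ys[i]+115)
E
```

```text
0.49 scene crop [[125.0, 232.0], [246.0, 303.0], [321.0, 334.0], [460.0, 396.0]] top px [[405.9, 181.3], [361.6, 153.1]]
0.53 scene crop [[131.0, 222.0], [252.0, 292.0], [327.0, 326.0], [460.0, 396.0]] top px [[406.7, 180.2], [362.2, 152.0]]
0.57 scene crop [[137.0, 212.0], [259.0, 281.0], [332.0, 317.0], [460.0, 396.0]] top px [[407.5, 179.1], [362.9, 150.8]]
0.61 scene crop [[143.0, 202.0], [266.0, 271.0], [338.0, 309.0], [461.0, 396.0]] top px [[408.4, 178.0], [363.6, 149.6]]
0.65 scene crop [[149.0, 192.0], [273.0, 260.0], [344.0, 301.0], [461.0, 396.0]] top px [[409.3, 176.8], [364.3, 148.3]]
col 314.14250000000004 rows 316.0 329.0
col 340.14050000000003 rows 334.0 342.0
col 366.1385 rows 347.0 355.0
col 392.1365 rows 360.0 373.0
col 418.1345 rows 377.0 386.0
col 444.1325 rows 390.0 399.0
[405 406 404 403] [179 179 179 179]
```

>>> play_rows(rows=[[[0,0.005,-0.009],[0,0,0]],[[0,0.005,-0.009],[0,0,0]],[[0,0.005,-0.009],[0,0,0]],[[0,0.005,-0.009],[0,0,0]],[[0,0.005,-0.009],[0,0,0]],[[0,0.005,-0.009],[0,0,0]]])

```text
time: 10.32
tool_pos: [0.5735, -0.2885, 0.1658]
tcp_rot: [-2.778, -1.453, 0.005]
wrist_force: [-8.5, 7.1, 0.7]
width: 0.099
grip_force: 29.9
```

```bash
python3 d.py; python3 - <<'E'
from workcell import bot
print(bot.finish_job())
E
```

```text
t 10.3167 tcp [ 0.5735 -0.2885  0.1658] F [-8.5   7.1   0.66] w 0.099 g 29.9 q [-0.51  0.27  1.76  0.    1.12  0.1 ]
turn [-0.009  0.    -0.   ]
the job is handed in; nothing more can be done
None
```

I pressed green, yellow and red in that order and handed the job in with the gripper holding the cover at about 0.58 rad by the arm's position (an earlier image check read about 0.03 rad lower), against a measured pointer angle of about 0.575; the hand-in call returned no verdict.

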